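# Pump up the pressure-test pump and shut its valve

## Task

Charge the bench test pump: push its black knob down all the way and let it come all the way back up, again and again, until the steel indicator pin stands fully out of its nut. Then shut the outlet valve by pushing its handle a quarter turn, from along the brass pipe to square across it, and move clear. Use the fingers only to push: do not touch the pin, do not turn the valve before the pin is fully out, and leave everything lying around where it is.

Things in the scene. Friction and masses are not known exactly. Their poses are not given: they have to be found in the camera images.
- pump: Hand pump bolted to the bench. Origin: centre of the underside of its steel base plate (170 mm along x, 310 mm along y, 12 mm thick); x to its back, z up. In this frame, mm: grey housing x -37 to 37, y -30 to 120, top z 67; on it a barrel (48 across, nut on top to z 112) at x 0, y 80 under the knob, and the pin's nut (30 across, top z 77) at x 0, y 0; the brass outlet runs towards -y.
- plunger_top (a point): Centre of the top face of the pump's black round knob (44 mm across, 14 mm thick), on an upright sprung rod; at rest at x 0, y 80, z 155 mm in the pump's frame. It is pushed straight down, about 5 N at first and 12 N at the bottom, and springs back by itself when released.
- plunger (a joint): How far the knob is down: 0 at the top (rest), 0.025 m at its bottom stop. A stroke lifts the pin one step (about 9 mm) only if the knob goes down at least 20 mm and then comes back up to within 4 mm of the top. Pushed deeper, it lifts the pin further: go close to the bottom.
- pin_top (a point): Centre of the top of the plain steel indicator pin (14 mm across), upright at x 0, y 0 in the pump's frame. It stays where it is between strokes. When fully out it stands 42 mm above its nut (z 119 mm in the pump's frame); at the start 6 to 19 mm. Not to be touched.
- pin (a joint): How far the pin has risen, m: between 0 and 0.013 at the start, 0.036 fully out; it needs 3 or 4 full strokes. More than 0.032 counts as fully out (the step before is at most 0.0275). Extra strokes do nothing.
- handle_hinge (a point): Point on the upright axis of the valve handle, at the handle's mid height: x 0, y -85, z 83 mm in the pump's frame. Below it the brass outlet pipe (22 mm across, nuts and valve body 34 mm, axis at x 0, z 30 mm) runs from the housing to y -150 mm; a 14 mm stem carries the handle.
- handle_tip (a point): Centre of the free end of the valve handle, 90 mm from the axis. The handle is a rubber-sleeved level bar: sleeve 16 mm wide, 16 mm high, from 20 to 90 mm from the axis; 28 mm of free air under it above the brass parts.
- handle (a joint): Valve handle angle, rad. 0: open, the handle points to the pump's -y, along the outlet pipe; it grows counter-clockwise from above to 1.571 (stop): shut, the handle points to the pump's +x (its back), square across the pipe. Starts between 0 and 0.3. Stiff: about 1.5 N at the end; stays where it is left.
- socket: Loose brass pipe socket, a ring 32 mm across, 30 mm high, standing on the front of the base plate. Origin under its centre.
- plug: Loose steel pipe plug, 30 mm across, 26 mm high, standing on the back of the base plate. Origin under its centre.
- tee: Loose grey plastic pipe tee, 36 mm thick, 90 mm long, lying on the bench. Origin under its middle.
- tape: Loose white roll of tape, 90 mm across, 25 mm high. Origin under its centre.
- spray: Loose white bottle, 50 mm across, 110 mm high. Origin under its centre.
- wrench: Loose spanner lying on the bench. Origin under its middle.

How it is judged:
By the outcome, as a careful person would: the job done as asked, in the order asked, and still so for the second after the job is handed in, with the robot touching nothing.
It also fails if it takes over 61 s, if anything falls off the work surface, if the arm or the gripper's body presses on something with over 40 N, if the wrist force passes 120 N, or if a joint passes its speed limit or range.

## Robot

A 6-joint arm with a two-finger parallel gripper is mounted at the origin on the work surface. World frame = base frame: x ahead of the robot, y to its left, z up, the work surface at z = 0. Lengths are in m, angles in rad, forces in N, time in s.
With the tool pointing down it reaches from about 0.35 to 0.975 m from the base axis. Payload 4.9 kg.
Tool frame: the origin (TCP) lies on the centre line of the jaws, within the pads' length; the fingertips stand 14 mm ahead of it and the grasp point (between the pads) lies 5 mm behind it; z points along the fingers, y is the line along which they close (so a half turn about z gives the same grasp; the last joint's range is limited). The gripper opens to 85 mm and grips with 20 to 120 N. Pads are 22 mm wide; open, the fingers measure 114 mm over their backs; the gripper's body (76 mm by 85 mm) begins 54 mm behind the grasp point. The pads swing forward as they close: fully open they stand 13 mm farther back than shut.
Start: joints at [1.132, 0.053, 1.613, -0, 1.476, -0.119], TCP at [0.196, 0.593, 0.245] pointing down, gripper open.
Joint ranges: [-3.01, 3.01], [-1.01, 2.22], [0.06, 2.58], [-1.02, 4.17], [0.09, 2.62], [-3.14, 3.14]. Speed limits (rad/s): [2.57, 2.57, 3.14, 3.14, 3.14, 3.14].

## Interface

Orientations are given as a unit quaternion [w, x, y, z].
In Python, from plant import * gives the robot as it stands.
- The arm moves only by the tool send_rows, never from a script. Its argument "steps" is a list of rows, each an object with "translation": the shift along the tool's x, y, z in cm, a list of three; "delta_rot": the turn, a rotation vector about the tool's x, y, z in rad, a list of three; "jaw": the finger opening in cm, from 0 to 8.54. In form: [{"translation": [dx, dy, dz], "delta_rot": [rx, ry, rz], "jaw": jaw}, ...]. A call has exactly 8 rows; each row is the pose to reach, as a shift and turn from the pose commanded when the call began, along the tool's axes at that moment; what a row does not reach only later rows make up. A row lasts 1/10 s, in which the tool goes at most 50 mm and 8.59 degrees, less where a joint would pass 70% of its speed; a pose out of reach is approached as far as the arm can. A call with a gripper value outside its range is refused whole. The fingers move at their own pace and stop on an object; the grip force is fixed at half the most. Time passes only in rows, so rows that repeat a pose let the fingers close, or fill a call up. It gives the time, the measured TCP pose, the force, the opening and the grip force at its end, in the units of the state.
- state(): the state, without advancing time (a new reading comes with each control period).
- grab_frame(name): name is "scene" or "top" or "wrist"; returns a dict with "pixels" (480x640x3 uint8, blue, green, red), "range_z" (480x640 float32, m along the optical axis (not along the pixel's ray), 0 where there is no reading), "fx", "fy", "cx", "cy" (pixels), "rvec" (rotation vector, rad) and "tvec" (3), from world to camera coordinates, as OpenCV has them. Camera axes: x right, y down, z forward; pixel columns grow to the right and rows downward; lengths in m; the calibration is good to about 2 mm. A picture is of the moment at which its call begins.
- job_done(): hands the job in; it is judged then, once.
The state is a dict: "time": time; "joint_pos": joint angles; "joint_vel": joint speeds; "joint_efforts": joint torques, N m; "tool_pos": TCP position; "tool_rot": TCP orientation; "contact_force": force on the tool from outside, world axes, zero at the start; "ft_torque": the same for the moment, N m; "gripper_width": opening from 0.0 (shut) to 1.0 (fully open); "grasp_force": force on a finger pad.
Only numpy, scipy, OpenCV 4.12 (cv2) and the standard library are available. Lean on these libraries where they do the work, as an engineer would, in place of code of your own. Each camera call takes 0.05 s, during which the arm holds its last target. There are 200 camera calls.

## Working session

There is one attempt and no reset: what is moved stays moved. The work goes in short steps, Python scripts to look and compute and a tool call to move; the robot and the scene stay as the last step left them, time stands still between calls to the robot, and variables do not carry over. Pictures are saved under pics/ and viewed, at most 10 in all, crops included, and the job is handed in when it is done.

Besides the shell and the picture viewer there is one more tool, called after "Request:" as name([rows], argument=value, ...), one row to a line, values as JSON. send_rows: Moves the arm, as the interface text tells. Its arguments: {"type":"object","properties":{"steps":{"type":"array","items":{"type":"object","properties":{"translation":{"type":"array","items":{"type":"number"}},"delta_rot":{"type":"array","items":{"type":"number"}},"jaw":{"type":"number"}}}}},"required":["steps"]}

```bash
mkdir -p pics
cat > h.py <<'E'
from plant import *
import numpy as np, cv2
def snap(n,fn):
    f=grab_frame(n); cv2.imwrite('pics/'+fn+'.png',f['pixels']); np.savez('pics/'+fn+'.npz',**f); return f
def load(fn): return dict(np.load('pics/'+fn+'.npz'))
def pts(f):
    z=f['range_z'].astype(float); v,u=np.mgrid[0:480,0:640]
    P=np.stack([(u-f['cx'])/f['fx']*z,(v-f['cy'])/f['fy']*z,z],-1)
    R=cv2.Rodrigues(f['rvec'])[0]; return (P-f['tvec'].ravel())@R
def ray(f,u,v,h):
    R=cv2.Rodrigues(f['rvec'])[0]; c=-R.T@f['tvec'].ravel()
    d=R.T@np.array([(u-f['cx'])/f['fx'],(v-f['cy'])/f['fy'],1.]); return c+d*(h-c[2])/d[2]
E
python3 - <<'E'
from h import *
a=snap('top','t0');b=snap('scene','s0')
cv2.imwrite('pics/both.png',cv2.resize(np.vstack([a['pixels'],b['pixels']]),(450,600)) if 0 else a['pixels'])
print(state())
E
```

```text
{'time': 0.1, 'joint_pos': array([ 1.13199318e+00,  5.33076578e-02,  1.61416276e+00, -4.86887134e-06,
        1.47601577e+00, -1.18975829e-01]), 'joint_vel': array([-0.00036896,  0.00058142, -0.00474377,  0.00018632, -0.00112794,
        0.00025156]), 'joint_efforts': array([-7.94864854e-05, -3.94905138e+01, -3.71362209e+01, -1.46992825e-04,
        3.93023685e-03,  1.54799949e-05]), 'tool_pos': array([0.19625523, 0.59281425, 0.24417189]), 'tool_rot': array([-2.58303093e-04,  1.59232668e-01,  9.87240630e-01, -9.10849019e-04]), 'contact_force': array([-0.19237039,  0.62550977, -0.64786246]), 'ft_torque': array([-0.01673475, -0.03250408, -0.00265437]), 'grasp_force': 0.0, 'gripper_width': 0.9979304451072883}
```

View pics/t0.png

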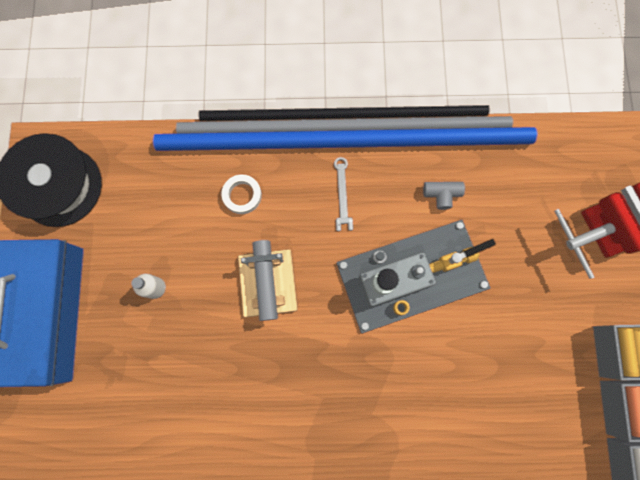

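View pics/s0.png

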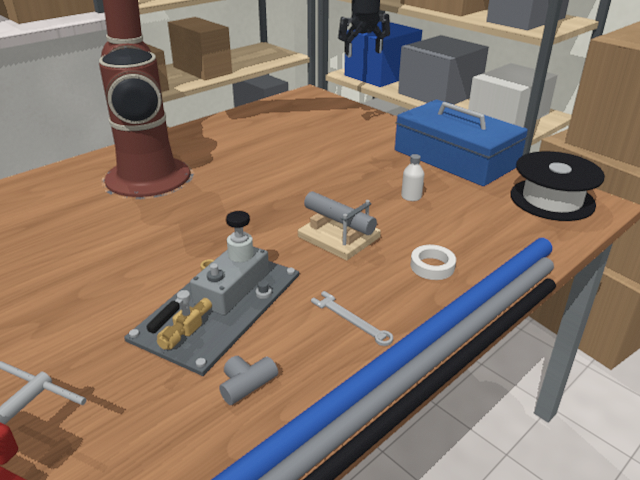

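The top view shows the knob at about (388,280), the pin at (418,272), and the handle from (458,258) to (494,241). The plate is at about (340–490, 222–332). The scene view shows the knob at (238,219).

```bash
cat > m.py <<'E'
from h import *
f=load('t0'); P=pts(f); hsv=cv2.cvtColor(f['pixels'],cv2.COLOR_BGR2HSV)
roi=np.zeros((480,640),bool); roi[215:335,330:500]=1
z=P[...,2]
print('bench z',np.median(z[350:400,380:480]))
m=(roi&(hsv[...,1]<90)).astype(np.uint8)
m=cv2.morphologyEx(m,cv2.MORPH_OPEN,np.ones((3,3)))
c=max(cv2.findContours(m,0,2)[0],key=cv2.contourArea)
W=np.array([ray(f,u,v,0.012)[:2] for u,v in c[:,0]],np.float32)
r=cv2.minAreaRect(W); print('plate',r)
dark=roi&(hsv[...,2]<50)
n,l,s,cc=cv2.connectedComponentsWithStats(dark.astype(np.uint8))
for i in range(1,n):
    if s[i,4]>60:
        q=P[l==i]; print('dark',s[i],cc[i],np.median(q,0), cv2.minAreaRect(q[:,:2].astype(np.float32)))
        for h in (.155,.091): print('  ray',h,ray(f,*cc[i],h))
k=roi&(z>.14); print('knob',P[k].mean(0),np.median(z[k]),k.sum())
g=load('s0');Q=pts(g)
k=(Q[...,2]>.14)&(Q[...,2]<.17); k[:200]=0;k[240:]=0;k[:,:215]=0;k[:,260:]=0; print('knob s',Q[k].mean(0),k.sum())
hs=cv2.cvtColor(g['pixels'],cv2.COLOR_BGR2HSV)[...,2]
k=(hs<60);k[:295]=0;k[340:]=0;k[:,:140]=0;k[:,185:]=0;k&=(Q[...,2]>.07); q=Q[k];print('handle s',k.sum(),cv2.minAreaRect(q[:,:2].astype(np.float32)),np.median(q,0))
E
python3 m.py
```

```text
bench z -0.0004193347347667361
plate ((0.5612069368362427, -0.18799197673797607), (0.16932231187820435, 0.3574508726596832), 17.86345863342285)
dark [465 240  29  16 126] [479.26984127 247.63492063] [ 0.59900378 -0.29411124  0.09065032] ((0.5998228788375854, -0.29637211561203003), (0.01069769635796547, 0.0641598254442215), 21.800718307495117)
  ray 0.155 [ 0.58801526 -0.27399383  0.155     ]
  ray 0.091 [ 0.59950583 -0.29520682  0.091     ]
knob [ 0.50666128 -0.06454005  0.34177923] 0.155156900918285 485
knob s [ 0.53315678 -0.09782977  0.15137058] 344
handle s 431 ((0.9327316284179688, -0.4662293493747711), (0.05329703167080879, 0.7921451926231384), 63.61360168457031) [ 0.60563978 -0.30484622  0.08738009]
```

```bash
cat > m2.py <<'E'
from h import *
f=load('t0'); P=pts(f); hsv=cv2.cvtColor(f['pixels'],cv2.COLOR_BGR2HSV); z=P[...,2]
roi=np.zeros((480,640),bool); roi[215:335,330:500]=1
k=roi&(z>.15)&(z<.16); v,u=np.nonzero(k); (uc,vc),r=cv2.minEnclosingCircle(np.c_[u,v].astype(np.float32))
K=ray(f,u.mean(),v.mean(),.155); print('knob',K,ray(f,uc,vc,.155),r,k.sum())
m=(roi&(z>.007)&(z<.017)).astype(np.uint8)
m=cv2.morphologyEx(m,cv2.MORPH_OPEN,np.ones((5,5)))
c=np.vstack([x for x in cv2.findContours(m,0,2)[0] if cv2.contourArea(x)>100])
W=np.array([ray(f,u,v,0.012)[:2] for u,v in c[:,0]],np.float32)
r=cv2.minAreaRect(W); print('plate',r)
th=np.radians(r[2]); ex=np.array([np.cos(th),np.sin(th)]); ey=np.array([-ex[1],ex[0]])
O=np.array(r[0]); print('knob from plate',O+.08*ey,'pin',O,'hinge',O-.085*ey)
# housing top
k=roi&(z>.062)&(z<.07); q=P[k][:,:2]; print('housing',cv2.minAreaRect(q.astype(np.float32)),'expect',O+.045*ey)
# pin top height
d=np.linalg.norm(P[...,:2]-O,axis=-1)<.012; print('pin z',np.percentile(z[d&roi],[50,90,99]))
dark=roi&(hsv[...,2]<50)&(z>.08)&(z<.1); q=P[dark][:,:2]; H=O-.085*ey
t=q.mean(0)-H; t2=[t@ex,t@ey]; print('handle angle',np.arctan2(t2[0],-t2[1]),'mean',q.mean(0), 'len',np.linalg.norm(q-H,axis=1).max(),np.linalg.norm(q-H,axis=1).min())
E
python3 m2.py
```

```text
knob [ 0.52864581 -0.09004631  0.155     ] [ 0.52866277 -0.09029558  0.155     ] 11.180439949035645 371
plate ((0.5537412762641907, -0.16628025472164154), (0.16946463286876678, 0.3098784387111664), 17.88646697998047)
knob from plate [ 0.52917073 -0.0901469 ] pin [ 0.55374128 -0.16628025] hinge [ 0.57984748 -0.24717195]
housing ((0.547489583492279, -0.14700809121131897), (0.07487788051366806, 0.1991357058286667), 17.86322593688965) expect [ 0.53992034 -0.12345524]
pin z [0.07845409 0.09493519 0.09688268]
handle angle 0.07652520108814184 mean [ 0.59956424 -0.29531566] len 0.08531934676707438 0.02119684707448651
```

Request:
send_rows([
  {"translation": [-3.3,-3.4,0],"delta_rot": [0,0,0],"jaw": 0},
  {"translation": [-6.6,-6.8,0],"delta_rot": [0,0,0],"jaw": 0},
  {"translation": [-9.9,-10.2,0],"delta_rot": [0,0,0],"jaw": 0},
  {"translation": [-13.2,-13.6,0],"delta_rot": [0,0,0],"jaw": 0},
  {"translation": [-16.5,-17,0],"delta_rot": [0,0,0],"jaw": 0},
  {"translation": [-19.8,-20.4,0],"delta_rot": [0,0,0],"jaw": 0},
  {"translation": [-23.1,-23.8,0],"delta_rot": [0,0,0],"jaw": 0},
  {"translation": [-26.5,-27.2,0],"delta_rot": [0,0,0],"jaw": 0},
])

```text
time: 0.9
tool_pos: [0.3626, 0.25, 0.2449]
tool_rot: [-0.0, 0.159, 0.987, -0.0]
contact_force: [1.0, 0.6, -0.1]
gripper_width: -0.001
grasp_force: 0.0
```

Request:
send_rows([
  {"translation": [-3.3,-3.4,0],"delta_rot": [0,0,0],"jaw": 0},
  {"translation": [-6.6,-6.8,0],"delta_rot": [0,0,0],"jaw": 0},
  {"translation": [-9.9,-10.2,0],"delta_rot": [0,0,0],"jaw": 0},
  {"translation": [-13.2,-13.6,0],"delta_rot": [0,0,0],"jaw": 0},
  {"translation": [-16.5,-17,0],"delta_rot": [0,0,0],"jaw": 0},
  {"translation": [-19.8,-20.4,0],"delta_rot": [0,0,0],"jaw": 0},
  {"translation": [-23.1,-23.8,0],"delta_rot": [0,0,0],"jaw": 0},
  {"translation": [-26.5,-27.2,0],"delta_rot": [0,0,0],"jaw": 0},
])

```text
time: 1.7
tool_pos: [0.5288, -0.0917, 0.2448]
tool_rot: [-0.0, 0.159, 0.987, 0.0]
contact_force: [0.6, 1.6, 0.7]
gripper_width: 0.003
grasp_force: 0.0
```

```bash
cat >> h.py <<'E'
from scipy.spatial.transform import Rotation as Ro
def rel(x,y,z):
    s=state(); w,a,b,c=s['tool_rot']; R=Ro.from_quat([a,b,c,w])
    d=np.array([x,y,z])-s['tool_pos']
    print('t',s['time'],'tcp',s['tool_pos'].round(4),'F',s['contact_force'].round(2),'w',round(s['gripper_width'],3),'delta cm',(R.inv().apply(d)*100).round(2),'toolx',R.as_matrix()[:,0].round(3))
E
python3 -c "
from h import *
rel(.529,-.090,.180)"
```

```text
t 1.7 tcp [ 0.5288 -0.0917  0.2448] F [0.56 1.55 0.75] w 0.003 delta cm [0.03 0.16 6.48] toolx [-0.949  0.315  0.001]
```

Request:
send_rows([
  {"translation": [0,0.1,2],"delta_rot": [0,0,0],"jaw": 0},
  {"translation": [0,0.1,4],"delta_rot": [0,0,0],"jaw": 0},
  {"translation": [0,0.1,6],"delta_rot": [0,0,0],"jaw": 0},
  {"translation": [0,0.1,7],"delta_rot": [0,0,0],"jaw": 0},
  {"translation": [0,0.1,8],"delta_rot": [0,0,0],"jaw": 0},
  {"translation": [0,0.1,8.5],"delta_rot": [0,0,0],"jaw": 0},
  {"translation": [0,0.1,8.5],"delta_rot": [0,0,0],"jaw": 0},
  {"translation": [0,0.1,8.5],"delta_rot": [0,0,0],"jaw": 0},
])

```text
time: 2.5
tool_pos: [0.5291, -0.0888, 0.1617]
tool_rot: [0.0, 0.159, 0.987, -0.0]
contact_force: [-3.7, 0.1, 5.4]
gripper_width: -0.001
grasp_force: 2.7
```

```bash
python3 -c "
from h import *
rel(.529,-.090,.146)
f=snap('scene','s1'); cv2.imwrite('pics/s1c.png',cv2.resize(f['pixels'][120:360,100:340],(600,600)))"
```

```text
t 2.5 tcp [ 0.5291 -0.0888  0.1617] F [-3.74  0.14  5.38] w -0.001 delta cm [-0.03 -0.12  1.57] toolx [-0.949  0.314 -0.   ]
```

View pics/s1c.png

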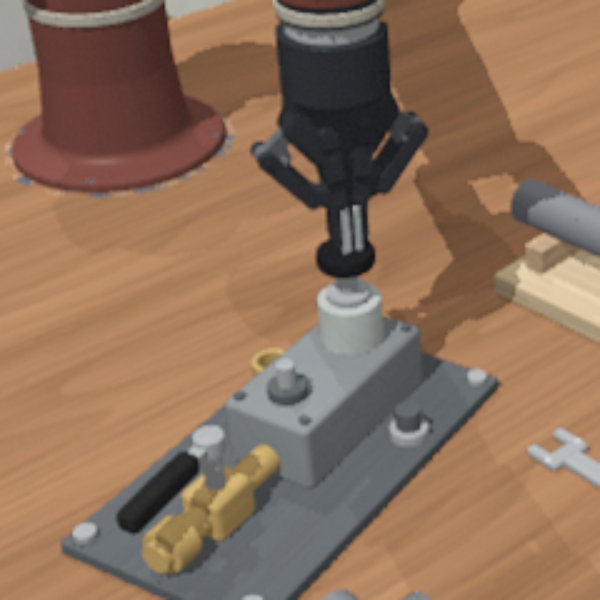

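The crop shows the shut fingers centred on the knob at about (345,250), with the pin upright at (287,370). Pressing on.

Request:
send_rows([
  {"translation": [0,0,0.5],"delta_rot": [0,0,0],"jaw": 0},
  {"translation": [0,0,1.0],"delta_rot": [0,0,0],"jaw": 0},
  {"translation": [0,0,1.3],"delta_rot": [0,0,0],"jaw": 0},
  {"translation": [0,0,1.5],"delta_rot": [0,0,0],"jaw": 0},
  {"translation": [0,0,1.7],"delta_rot": [0,0,0],"jaw": 0},
  {"translation": [0,0,1.8],"delta_rot": [0,0,0],"jaw": 0},
  {"translation": [0,0,1.8],"delta_rot": [0,0,0],"jaw": 0},
  {"translation": [0,0,1.8],"delta_rot": [0,0,0],"jaw": 0},
])

```text
time: 3.35
tool_pos: [0.5299, -0.0889, 0.1454]
tool_rot: [0.001, 0.159, 0.987, -0.0]
contact_force: [-6.1, 1.3, 10.3]
gripper_width: -0.003
grasp_force: 5.1
```

Request:
send_rows([
  {"translation": [0,0,0.1],"delta_rot": [0,0,0],"jaw": 0},
  {"translation": [0,0,0.2],"delta_rot": [0,0,0],"jaw": 0},
  {"translation": [0,0,0.3],"delta_rot": [0,0,0],"jaw": 0},
  {"translation": [0,0,0.3],"delta_rot": [0,0,0],"jaw": 0},
  {"translation": [0,0,0.3],"delta_rot": [0,0,0],"jaw": 0},
  {"translation": [0,0,0.3],"delta_rot": [0,0,0],"jaw": 0},
  {"translation": [0,0,0.3],"delta_rot": [0,0,0],"jaw": 0},
  {"translation": [0,0,0.3],"delta_rot": [0,0,0],"jaw": 0},
])

```text
time: 4.15
tool_pos: [0.5299, -0.089, 0.144]
tool_rot: [0.001, 0.159, 0.987, -0.0]
contact_force: [-8.8, 3.0, 17.2]
gripper_width: 0.002
grasp_force: 8.7
```

Bottom found at TCP z 0.144. Releasing and measuring the pin.

Request:
send_rows([
  {"translation": [0,0,-1],"delta_rot": [0,0,0],"jaw": 0},
  {"translation": [0,0,-2],"delta_rot": [0,0,0],"jaw": 0},
  {"translation": [0,0,-3],"delta_rot": [0,0,0],"jaw": 0},
  {"translation": [0,0,-4],"delta_rot": [0,0,0],"jaw": 0},
  {"translation": [0,0,-4],"delta_rot": [0,0,0],"jaw": 0},
  {"translation": [0,0,-4],"delta_rot": [0,0,0],"jaw": 0},
  {"translation": [0,0,-4],"delta_rot": [0,0,0],"jaw": 0},
  {"translation": [0,0,-4],"delta_rot": [0,0,0],"jaw": 0},
])

```text
time: 4.95
tool_pos: [0.5284, -0.0886, 0.1783]
tool_rot: [-0.001, 0.159, 0.987, 0.0]
contact_force: [1.0, 0.4, 0.2]
gripper_width: -0.003
grasp_force: 0.0
```

```bash
cat > pin.py <<'E'
from h import *
import sys
rel(.529,-.090,.180)
for n in ('top','scene'):
    f=snap(n,n+sys.argv[1]); P=pts(f); d=np.linalg.norm(P[...,:2]-[.5537,-.1663],axis=-1)<.015
    z=P[...,2][d]; z=z[z<.14]; print(n,'pin z',np.percentile(z,[90,97,100]).round(4), (z>.08).sum())
E
python3 pin.py 2
```

```text
t 4.95 tcp [ 0.5284 -0.0886  0.1783] F [1.   0.35 0.17] w -0.003 delta cm [-0.1  -0.11 -0.17] toolx [-0.949  0.314  0.002]Traceback (most recent call last):
  File "pin.py", line 6, in <module>
    z=P[...,2][d]; z=z[z<.14]; print(n,'pin z',np.percentile(z,[90,97,100]).round(4), (z>.08).sum())
                                               ~~~~~~~~~~~~~^^^^^^^^^^^^^^^
    return _quantile_unchecked(
        a, q, axis, out, overwrite_input, method, keepdims, weights)
    return _ureduce(a,
                    func=_quantile_ureduce_func,
    ...<5 lines>...
                    overwrite_input=overwrite_input,
                    method=method)
    r = func(a, **kwargs)
    result = _quantile(arr,
                       quantiles=q,
    ...<2 lines>...
                       out=out,
                       weights=wgt)
    slices_having_nans = np.isnan(arr[-1, ...])
                                  ~~~^^^^^^^^^
IndexError: index -1 is out of bounds for axis 0 with size 0
```

```bash
sed -i "s/('top','scene')/('scene',)/" pin.py; python3 pin.py 2
python3 - <<'E'
from h import *
f=load('s1'); P=pts(f); d=np.linalg.norm(P[...,:2]-[.5537,-.1663],axis=-1)<.015
z=P[...,2][d]; z=z[z<.14]; print(np.percentile(z,[90,97,100]).round(4))
E
```

```text
t 5.0 tcp [ 0.5285 -0.0887  0.1784] F [ 0.19 -0.   -1.48] w 0.004 delta cm [-0.09 -0.11 -0.16] toolx [-0.949  0.314  0.001]
scene pin z [0.0979 0.0994 0.1003] 87
[0.0931 0.0947 0.096 ]
```

Request:
send_rows([
  {"translation": [0,0.1,1.0],"delta_rot": [0,0,0],"jaw": 0},
  {"translation": [0,0.0,2],"delta_rot": [0,0,0],"jaw": 0},
  {"translation": [0,0,2.8],"delta_rot": [0,0,0],"jaw": 0},
  {"translation": [0,0,3.5],"delta_rot": [0,0,0],"jaw": 0},
  {"translation": [0,0,3.9],"delta_rot": [0,0,0],"jaw": 0},
  {"translation": [0,0,4.1],"delta_rot": [0,0,0],"jaw": 0},
  {"translation": [0,0,4.1],"delta_rot": [0,0,0],"jaw": 0},
  {"translation": [0,0,4.1],"delta_rot": [0,0,0],"jaw": 0},
])

```text
time: 5.85
tool_pos: [0.5302, -0.0882, 0.1439]
tool_rot: [0.001, 0.159, 0.987, 0.001]
contact_force: [-11.6, 7.0, 27.9]
gripper_width: 0.001
grasp_force: 14.1
```

Request:
send_rows([
  {"translation": [0,0,0],"delta_rot": [0,0,0],"jaw": 0},
  {"translation": [0,0,-1],"delta_rot": [0,0,0],"jaw": 0},
  {"translation": [0,0,-2],"delta_rot": [0,0,0],"jaw": 0},
  {"translation": [0,0,-3],"delta_rot": [0,0,0],"jaw": 0},
  {"translation": [0,0,-4.1],"delta_rot": [0,0,0],"jaw": 0},
  {"translation": [0,0,-4.1],"delta_rot": [0,0,0],"jaw": 0},
  {"translation": [0,0,-4.1],"delta_rot": [0,0,0],"jaw": 0},
  {"translation": [0,0,-4.1],"delta_rot": [0,0,0],"jaw": 0},
])

```text
time: 6.65
tool_pos: [0.5281, -0.0887, 0.1779]
tool_rot: [-0.001, 0.159, 0.987, 0.0]
contact_force: [0.6, 0.9, 0.1]
gripper_width: 0.0
grasp_force: 0.0
```

```bash
python3 pin.py 3
```

```text
t 6.65 tcp [ 0.5281 -0.0887  0.1779] F [0.57 0.85 0.1 ] w 0.0 delta cm [-0.13 -0.09 -0.21] toolx [-0.949  0.315  0.002]
scene pin z [0.1061 0.1086 0.1097] 125
```

Request:
send_rows([
  {"translation": [0,0,1.0],"delta_rot": [0,0,0],"jaw": 0},
  {"translation": [0,0.0,2],"delta_rot": [0,0,0],"jaw": 0},
  {"translation": [0,0,2.8],"delta_rot": [0,0,0],"jaw": 0},
  {"translation": [0,0,3.5],"delta_rot": [0,0,0],"jaw": 0},
  {"translation": [0,0,3.9],"delta_rot": [0,0,0],"jaw": 0},
  {"translation": [0,0,4.0],"delta_rot": [0,0,0],"jaw": 0},
  {"translation": [0,0,4.0],"delta_rot": [0,0,0],"jaw": 0},
  {"translation": [0,0,4.0],"delta_rot": [0,0,0],"jaw": 0},
])

```text
time: 7.5
tool_pos: [0.5296, -0.0891, 0.1439]
tool_rot: [0.0, 0.159, 0.987, -0.0]
contact_force: [-10.7, 3.1, 24.8]
gripper_width: -0.004
grasp_force: 12.6
```

Request:
send_rows([
  {"translation": [0,0,0],"delta_rot": [0,0,0],"jaw": 0},
  {"translation": [0,0,-1],"delta_rot": [0,0,0],"jaw": 0},
  {"translation": [0,0,-2],"delta_rot": [0,0,0],"jaw": 0},
  {"translation": [0,0,-3],"delta_rot": [0,0,0],"jaw": 0},
  {"translation": [0,0,-4],"delta_rot": [0,0,0],"jaw": 0},
  {"translation": [0,0,-4],"delta_rot": [0,0,0],"jaw": 0},
  {"translation": [0,0,-4],"delta_rot": [0,0,0],"jaw": 0},
  {"translation": [0,0,-4],"delta_rot": [0,0,0],"jaw": 0},
])

```text
time: 8.3
tool_pos: [0.5282, -0.0886, 0.1779]
tool_rot: [-0.001, 0.159, 0.987, 0.0]
contact_force: [0.2, 0.6, 0.6]
gripper_width: 0.002
grasp_force: 0.0
```

```bash
python3 pin.py 4
```

```text
t 8.3 tcp [ 0.5282 -0.0886  0.1779] F [0.25 0.6  0.59] w 0.002 delta cm [-0.12 -0.11 -0.21] toolx [-0.949  0.314  0.002]
scene pin z [0.1153 0.1171 0.1185] 157
```

Request:
send_rows([
  {"translation": [0,0,1.0],"delta_rot": [0,0,0],"jaw": 0},
  {"translation": [0,0.0,2],"delta_rot": [0,0,0],"jaw": 0},
  {"translation": [0,0,2.8],"delta_rot": [0,0,0],"jaw": 0},
  {"translation": [0,0,3.5],"delta_rot": [0,0,0],"jaw": 0},
  {"translation": [0,0,3.9],"delta_rot": [0,0,0],"jaw": 0},
  {"translation": [0,0,4.0],"delta_rot": [0,0,0],"jaw": 0},
  {"translation": [0,0,4.0],"delta_rot": [0,0,0],"jaw": 0},
  {"translation": [0,0,4.0],"delta_rot": [0,0,0],"jaw": 0},
])

```text
time: 9.15
tool_pos: [0.5297, -0.089, 0.1439]
tool_rot: [0.0, 0.159, 0.987, -0.0]
contact_force: [-10.7, 3.1, 25.1]
gripper_width: 0.001
grasp_force: 12.6
```

Request:
send_rows([
  {"translation": [0,0,0],"delta_rot": [0,0,0],"jaw": 0},
  {"translation": [0,0,-1],"delta_rot": [0,0,0],"jaw": 0},
  {"translation": [0,0,-2],"delta_rot": [0,0,0],"jaw": 0},
  {"translation": [0,0,-3],"delta_rot": [0,0,0],"jaw": 0},
  {"translation": [0,0,-4],"delta_rot": [0,0,0],"jaw": 0},
  {"translation": [0,0,-4],"delta_rot": [0,0,0],"jaw": 0},
  {"translation": [0,0,-4],"delta_rot": [0,0,0],"jaw": 0},
  {"translation": [0,0,-4],"delta_rot": [0,0,0],"jaw": 0},
])

```text
time: 9.95
tool_pos: [0.5282, -0.0886, 0.1779]
tool_rot: [-0.001, 0.159, 0.987, 0.0]
contact_force: [-0.2, -1.0, 0.1]
gripper_width: 0.0
grasp_force: 0.0
```

```bash
python3 pin.py 5
```

```text
t 9.95 tcp [ 0.5282 -0.0886  0.1779] F [-0.21 -0.97  0.11] w 0.0 delta cm [-0.12 -0.11 -0.21] toolx [-0.949  0.314  0.002]
scene pin z [0.1157 0.1179 0.1189] 163
```

The pin is fully out: it stays at 0.119 after the extra stroke. Next, move to the front side of the handle.

```bash
cat > v.py <<'E'
from h import *
th=np.radians(17.88);O=np.array([.5537,-.1663]);ex=np.array([np.cos(th),np.sin(th)]);ey=np.array([-ex[1],ex[0]])
def pw(x,y): return O+x*ex+y*ey
def arc(deg,r,c):
    a=np.radians(deg); return pw(r*np.sin(a)-c*np.cos(a), -.085-r*np.cos(a)-c*np.sin(a))
E
python3 -c "
from v import *
rel(*pw(-.06,-.145),.178)
s=state();w,a,b,c=s['tool_rot'];R=Ro.from_quat([a,b,c,w]);p0=pw(-.06,-.145)
for d,c in [(0,.045),(0,.03),(10,.022),(20,.022),(30,.022),(40,.022),(50,.022),(60,.022),(70,.022),(80,.022),(85,.022),(90,.022),(90,.016),(90,.012)]:
    q=arc(d,.06,c); print(d,c,q.round(3),(R.inv().apply([*(q-p0),0])*100).round(1))
"
```

```text
t 10.0 tcp [ 0.5282 -0.0886  0.178 ] F [ 0.12 -0.14  1.07] w -0.004 delta cm [-8.590e+00 -2.182e+01 -2.000e-02] toolx [-0.949  0.314  0.002]
0 0.045 [ 0.555 -0.318] [-1.2  0.9 -0. ]
0 0.03 [ 0.57  -0.314] [-2.4  1.8 -0. ]
10 0.022 [ 0.588 -0.311] [-4.1  2.6 -0. ]
20 0.022 [ 0.599 -0.308] [-5.1  3.2 -0. ]
30 0.022 [ 0.61  -0.304] [-5.9  4.  -0. ]
40 0.022 [ 0.619 -0.298] [-6.6  4.8 -0. ]
50 0.022 [ 0.627 -0.29 ] [-7.1  5.8 -0. ]
60 0.022 [ 0.634 -0.281] [-7.5  6.8 -0. ]
70 0.022 [ 0.639 -0.271] [-7.7  7.9 -0. ]
80 0.022 [ 0.642 -0.261] [-7.7  9.1 -0. ]
85 0.022 [ 0.643 -0.255] [-7.6  9.6 -0. ]
90 0.022 [ 0.644 -0.25 ] [-7.4 10.2 -0. ]
90 0.016 [ 0.642 -0.244] [-7.1 10.6 -0. ]
90 0.012 [ 0.641 -0.24 ] [-6.8 11.  -0. ]
```

Request:
send_rows([
  {"translation": [0,0,-3.5],"delta_rot": [0,0,0],"jaw": 0},
  {"translation": [0,0,-7],"delta_rot": [0,0,0],"jaw": 0},
  {"translation": [-1.7,-4.3,-7],"delta_rot": [0,0,0],"jaw": 0},
  {"translation": [-3.4,-8.6,-7],"delta_rot": [0,0,0],"jaw": 0},
  {"translation": [-5.1,-12.9,-7],"delta_rot": [0,0,0],"jaw": 0},
  {"translation": [-6.8,-17.2,-7],"delta_rot": [0,0,0],"jaw": 0},
  {"translation": [-8.6,-21.8,-7],"delta_rot": [0,0,0],"jaw": 0},
  {"translation": [-8.6,-21.8,-7],"delta_rot": [0,0,0],"jaw": 0},
])

```text
time: 10.8
tool_pos: [0.541, -0.3278, 0.2477]
tool_rot: [-0.001, 0.162, 0.987, -0.0]
contact_force: [-1.0, -0.2, -0.5]
gripper_width: 0.004
grasp_force: 0.0
```

Request:
send_rows([
  {"translation": [0,0,2.5],"delta_rot": [0,0,0],"jaw": 0},
  {"translation": [0,0,5],"delta_rot": [0,0,0],"jaw": 0},
  {"translation": [0,0,7.5],"delta_rot": [0,0,0],"jaw": 0},
  {"translation": [0,0,10],"delta_rot": [0,0,0],"jaw": 0},
  {"translation": [0,0,12.5],"delta_rot": [0,0,0],"jaw": 0},
  {"translation": [0,0,15],"delta_rot": [0,0,0],"jaw": 0},
  {"translation": [0,0,16.6],"delta_rot": [0,0,0],"jaw": 0},
  {"translation": [0,0,16.6],"delta_rot": [0,0,0],"jaw": 0},
])

```text
time: 11.6
tool_pos: [0.5402, -0.3209, 0.0796]
tool_rot: [-0.003, 0.159, 0.987, 0.002]
contact_force: [-0.3, 0.0, -1.2]
gripper_width: -0.001
grasp_force: 0.0
```

```bash
python3 -c "
from v import *
rel(*pw(-.06,-.145),.081)
f=snap('scene','s6'); cv2.imwrite('pics/s6c.png',cv2.resize(f['pixels'][200:400,80:320],(720,600)))"
```

```text
t 11.6 tcp [ 0.5402 -0.3209  0.0796] F [-0.33  0.05 -1.23] w -0.001 delta cm [-0.15 -0.14 -0.14] toolx [-0.949  0.314  0.006]
```

View pics/s6c.png

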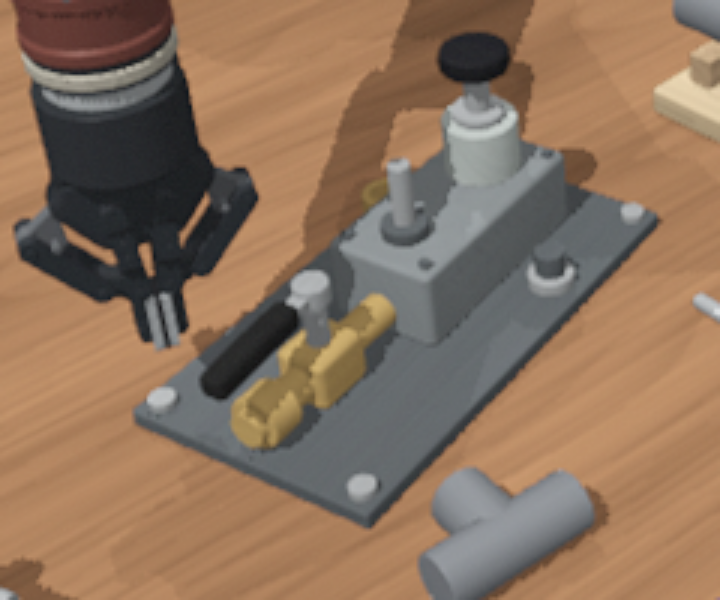

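The crop shows the shut fingers at (162,335), in front of the handle at (205,385)–(300,305). The pin stands tall at (400,190). Pushing now.

Request:
send_rows([
  {"translation": [-1.2,0.9,0],"delta_rot": [0,0,0],"jaw": 0},
  {"translation": [-2.4,1.8,0],"delta_rot": [0,0,0],"jaw": 0},
  {"translation": [-3.3,2.2,0],"delta_rot": [0,0,0],"jaw": 0},
  {"translation": [-4.1,2.6,0],"delta_rot": [0,0,0],"jaw": 0},
  {"translation": [-5.1,3.2,0],"delta_rot": [0,0,0],"jaw": 0},
  {"translation": [-5.9,4.0,0],"delta_rot": [0,0,0],"jaw": 0},
  {"translation": [-6.6,4.8,0],"delta_rot": [0,0,0],"jaw": 0},
  {"translation": [-6.6,4.8,0],"delta_rot": [0,0,0],"jaw": 0},
])

```text
time: 12.45
tool_pos: [0.6212, -0.2971, 0.0833]
tool_rot: [0.001, 0.159, 0.987, 0.0]
contact_force: [-0.3, -0.3, -0.1]
gripper_width: -0.001
grasp_force: 0.0
```

```bash
python3 -c "
from v import *
for d,c in [(50,.022),(60,.022),(70,.022),(80,.022),(90,.022),(90,.016),(90,.012)]: rel(*arc(d,.06,c),.081)
f=snap('scene','s7'); cv2.imwrite('pics/s7c.png',cv2.resize(f['pixels'][200:400,80:320],(720,600)))"
```

```text
t 12.45 tcp [ 0.6212 -0.2971  0.0833] F [-0.27 -0.27 -0.09] w -0.001 delta cm [-0.34  0.84  0.23] toolx [-0.95   0.313 -0.001]
t 12.45 tcp [ 0.6212 -0.2971  0.0833] F [-0.27 -0.27 -0.09] w -0.001 delta cm [-0.7   1.89  0.23] toolx [-0.95   0.313 -0.001]
t 12.45 tcp [ 0.6212 -0.2971  0.0833] F [-0.27 -0.27 -0.09] w -0.001 delta cm [-0.88  2.99  0.23] toolx [-0.95   0.313 -0.001]
t 12.45 tcp [ 0.6212 -0.2971  0.0833] F [-0.27 -0.27 -0.09] w -0.001 delta cm [-0.86  4.11  0.24] toolx [-0.95   0.313 -0.001]
t 12.45 tcp [ 0.6212 -0.2971  0.0833] F [-0.27 -0.27 -0.09] w -0.001 delta cm [-0.64  5.2   0.24] toolx [-0.95   0.313 -0.001]
t 12.45 tcp [ 0.6212 -0.2971  0.0833] F [-0.27 -0.27 -0.09] w -0.001 delta cm [-0.29  5.68  0.24] toolx [-0.95   0.313 -0.001]
t 12.45 tcp [ 0.6212 -0.2971  0.0833] F [-0.27 -0.27 -0.09] w -0.001 delta cm [-0.05  6.01  0.24] toolx [-0.95   0.313 -0.001]
```

View pics/s7c.png

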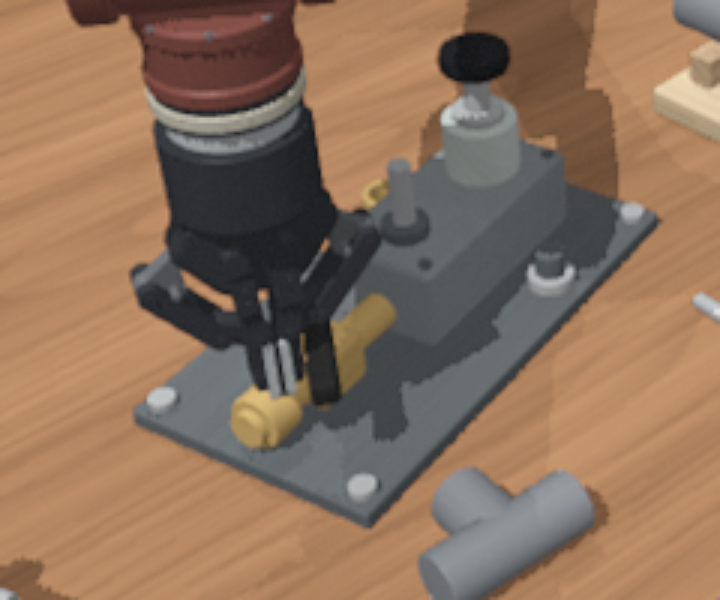

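The crop shows the handle swung to about 40–45° by the fingers, with nothing else disturbed. Continuing the arc.

Request:
send_rows([
  {"translation": [-0.3,0.8,0.1],"delta_rot": [0,0,0],"jaw": 0},
  {"translation": [-0.7,1.9,0.1],"delta_rot": [0,0,0],"jaw": 0},
  {"translation": [-0.9,3.0,0.2],"delta_rot": [0,0,0],"jaw": 0},
  {"translation": [-0.9,4.1,0.2],"delta_rot": [0,0,0],"jaw": 0},
  {"translation": [-0.8,4.6,0.2],"delta_rot": [0,0,0],"jaw": 0},
  {"translation": [-0.6,5.2,0.2],"delta_rot": [0,0,0],"jaw": 0},
  {"translation": [-0.6,5.2,0.2],"delta_rot": [0,0,0],"jaw": 0},
  {"translation": [-0.6,5.2,0.2],"delta_rot": [0,0,0],"jaw": 0},
])

```text
time: 13.3
tool_pos: [0.6421, -0.252, 0.0815]
tool_rot: [0.001, 0.159, 0.987, -0.002]
contact_force: [1.2, -6.1, -2.2]
gripper_width: 0.001
grasp_force: 3.4
```

Request:
send_rows([
  {"translation": [0,0.1,0],"delta_rot": [0,0,0],"jaw": 0},
  {"translation": [0.1,0.2,0],"delta_rot": [0,0,0],"jaw": 0},
  {"translation": [0.2,0.3,0],"delta_rot": [0,0,0],"jaw": 0},
  {"translation": [0.2,0.3,0],"delta_rot": [0,0,0],"jaw": 0},
  {"translation": [0.2,0.3,0],"delta_rot": [0,0,0],"jaw": 0},
  {"translation": [0.2,0.3,0],"delta_rot": [0,0,0],"jaw": 0},
  {"translation": [0.2,0.3,0],"delta_rot": [0,0,0],"jaw": 0},
  {"translation": [0.2,0.3,0],"delta_rot": [0,0,0],"jaw": 0},
])

```text
time: 14.1
tool_pos: [0.6419, -0.2515, 0.0818]
tool_rot: [0.003, 0.16, 0.987, -0.004]
contact_force: [4.4, -15.6, -6.4]
gripper_width: -0.003
grasp_force: 7.9
```

```bash
cat > ang.py <<'E'
from v import *
import sys
rel(*arc(90,.06,.012),.081)
f=snap('scene',sys.argv[1]); P=pts(f); hsv=cv2.cvtColor(f['pixels'],cv2.COLOR_BGR2HSV)
rp=P[...,:2]-pw(0,-.085); x=rp@ex; y=rp@ey; rr=np.hypot(x,y)
k=(hsv[...,2]<60)&(P[...,2]>.085)&(P[...,2]<.096)&(rr<.1)&(rr>.02)
print('n',k.sum(),'mean pump xy from hinge',x[k].mean(),y[k].mean(),'angle',np.degrees(np.median(np.arctan2(x[k],-y[k]))))
c=f['pixels'][200:400,80:320]; cv2.imwrite('pics/'+sys.argv[1]+'c.png',cv2.resize(c,(720,600)))
E
python3 ang.py s8
```

```text
t 14.1 tcp [ 0.6419 -0.2515  0.0818] F [  4.37 -15.6   -6.4 ] w -0.003 delta cm [0.48 1.03 0.07] toolx [-0.949  0.315 -0.008]
n 173 mean pump xy from hinge 0.0713220582291597 -0.012314037267548714 angle 83.77104860612141
```

The force climbed to 16 N with no further motion, so the handle is at its stop. Back off, rise and check.

Request:
send_rows([
  {"translation": [0,-1,0],"delta_rot": [0,0,0],"jaw": 0},
  {"translation": [0,-2.5,0],"delta_rot": [0,0,0],"jaw": 0},
  {"translation": [0,-4.5,0],"delta_rot": [0,0,0],"jaw": 0},
  {"translation": [0,-6.5,0],"delta_rot": [0,0,0],"jaw": 0},
  {"translation": [0,-7,-4],"delta_rot": [0,0,0],"jaw": 0},
  {"translation": [0,-7,-9],"delta_rot": [0,0,0],"jaw": 0},
  {"translation": [0,-10,-14],"delta_rot": [0,0,0],"jaw": 0},
  {"translation": [0,-14,-16],"delta_rot": [0,0,0],"jaw": 0},
])

```text
time: 14.95
tool_pos: [0.5985, -0.3791, 0.2458]
tool_rot: [0.003, 0.158, 0.987, -0.001]
contact_force: [0.4, -0.9, -0.1]
gripper_width: -0.004
grasp_force: 0.0
```

```bash
python3 ang.py s9; python3 pin.py 9
```

```text
t 14.95 tcp [ 0.5985 -0.3791  0.2458] F [ 0.36 -0.87 -0.09] w -0.004 delta cm [ 0.43 14.53 16.46] toolx [-0.95   0.312 -0.006]
n 269 mean pump xy from hinge 0.05573230197185398 -0.005835376597403019 angle 83.3731926448551
t 15.0 tcp [ 0.5965 -0.3876  0.2504] F [-2.1  -3.9   4.33] w 0.001 delta cm [15.95 26.13  6.61] toolx [-0.948  0.318 -0.012]
scene pin z [0.1149 0.1173 0.1185] 160
```

View pics/s9c.png

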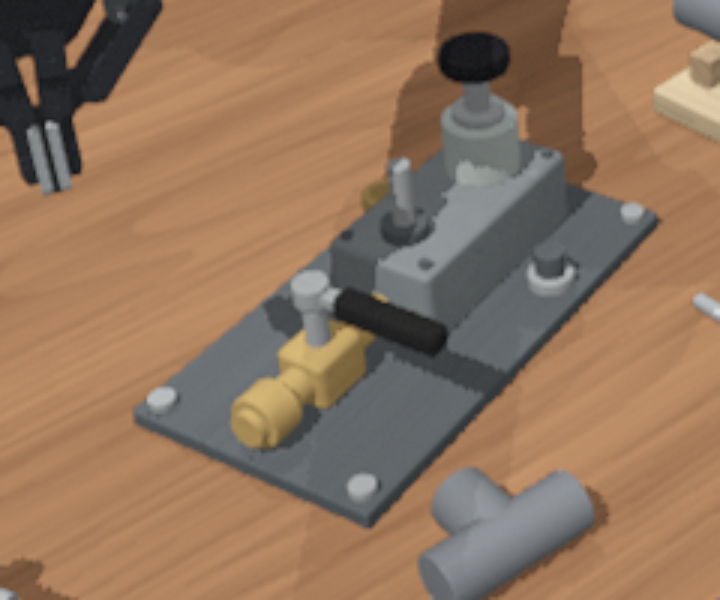

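The handle looks square across the pipe, from (315,290) to (445,335). I'll check the angle precisely from above.

Run:
```python
from v import *
f=snap('top','t9'); P=pts(f); v=cv2.cvtColor(f['pixels'],cv2.COLOR_BGR2HSV)[...,2]
for n,g in (('top',f),('scene',load('s9'))):
    P=pts(g); v=cv2.cvtColor(g['pixels'],cv2.COLOR_BGR2HSV)[...,2]
    rp=P[...,:2]-pw(0,-.085); x=rp@ex; y=rp@ey; rr=np.hypot(x,y)
    for lo in (.08,.088):
        k=(v<60)&(P[...,2]>lo)&(P[...,2]<.097)&(rr<.1)&(rr>.015)
        if k.sum()<20: print(n,'few');continue
        q=np.c_[x[k],y[k]].astype(np.float32); vx,vy,_,_=cv2.fitLine(q,2,0,.01,.01).ravel()
        print(n,lo,k.sum(),q.mean(0),'line angle',np.degrees(np.arctan2(abs(vx),-vy*np.sign(vx))),cv2.minAreaRect(q))
cv2.imwrite('pics/t9c.png',cv2.resize(f['pixels'][200:340,320:520],(800,560)))
```

```text
top 0.08 203 [0.05428841 0.00250515] line angle 90.2649 ((0.05515402927994728, 0.0016446220688521862), (0.013392385095357895, 0.06459957361221313), 89.72830200195312)
top 0.088 164 [0.05412745 0.00161617] line angle 90.013855 ((0.0550808385014534, 0.0014302385970950127), (0.013128417544066906, 0.06458257138729095), 88.18915557861328)
scene 0.08 358 [ 0.05711185 -0.00672278] line angle 90.78857 ((0.05486495792865753, -0.005249748006463051), (0.06864847987890244, 0.017179206013679504), 1.684977412223816)
scene 0.088 189 [ 0.05468617 -0.00479354] line angle 89.59133 ((0.05460711568593979, -0.005037891678512096), (0.014330368489027023, 0.06613703072071075), 89.077880859375)
```

View pics/t9c.png

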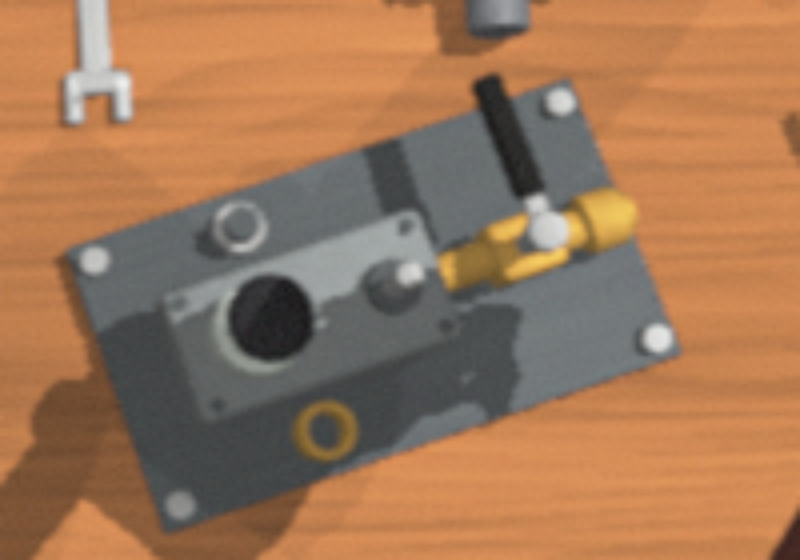

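The top view shows the handle from (487,80) to (545,230), at 90° to the pipe. The pin is out at (408,272), the loose parts are in place and the robot is clear.

```bash
python3 -c "
from h import *
print(job_done())"
```

```text
the job is handed in; nothing more can be done
None
```

The job is handed in: the pin measured fully out (about z 119 mm) after four strokes, the valve handle measured at 90° across the pipe, and the arm was clear with nothing else seen moved at about 15 s.

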